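# Seat the chopper bowl and pulse it for three seconds

## Robot

A 6-joint arm with a two-finger parallel gripper is mounted at the origin on the work surface. World frame = base frame: x ahead of the robot, y to its left, z up, the work surface at z = 0. Lengths are in m, angles in rad, forces in N, time in s.
With the tool pointing down it reaches from about 0.375 to 0.975 m from the base axis. Payload 3.8 kg.
Tool frame: the origin (TCP) lies midway between the tips of the shut fingers; the grasp point (between the pads) lies 19 mm behind it; z points along the fingers, y is the line along which they close (so a half turn about z gives the same grasp; the last joint's range is limited). The gripper opens to 85 mm and grips with 20 to 120 N. Pads are 22 mm wide; open, the fingers measure 114 mm over their backs; the gripper's body (76 mm by 85 mm) begins 54 mm behind the grasp point. The pads swing forward as they close: fully open they stand 13 mm farther back than shut.
Start: joints at [1.135, 0.264, 1.604, -0, 1.274, -0.037], TCP at [0.262, 0.622, 0.231] pointing down, gripper open.
Joint ranges: [-2.63, 2.63], [-0.94, 2.18], [0.31, 2.57], [-1.31, 4.45], [0, 2.66], [-2.55, 2.55]. Speed limits (rad/s): [2.57, 2.57, 3.14, 3.14, 3.14, 3.14].

## Interface

Orientations are given as a rotation vector (axis times angle).
In Python, from workcell import bot gives the robot as it stands.
- The arm moves only by the tool step_arm, never from a script. Its argument "motion" is a list of rows, each a list of 5 numbers: the finger opening in cm, from 0 to 8.54, then the shift along the tool's x, y, z in cm, then the turn about the tool's z in degrees. In form: [[claw, dx, dy, dz, twist], ...]. A call has 1 to 20 rows; each row is the pose to reach, as a shift and turn from the pose commanded when the call began, along the tool's axes at that moment; what a row does not reach only later rows make up. A row lasts 1/10 s, in which the tool goes at most 50 mm and 8.59 degrees, less where a joint would pass 70% of its speed; a pose out of reach is approached as far as the arm can. A call with a gripper value outside its range is refused whole. The fingers move at their own pace and stop on an object; "force" is the grip in N (left out, the last holds). Time passes only in rows, so rows that repeat a pose let the fingers close. It gives the time, the measured TCP pose, the force, the opening and the grip force at its end, in the units of the state.
- bot.read_state(): the state, without advancing time (a new reading comes with each control period).
- bot.read_camera(name): name is "side" or "top" or "wrist"; returns (picture, depth): 400x640x3 uint8, red, green, blue; 400x640 float32, m along the optical axis (not along the pixel's ray), 0 where there is no reading.
- bot.calibration(name): a dict with "mtx" (3x3 intrinsics, pixels), "origin" and "orientation" of the camera in the world; the wrist camera has in their place "T_tool_cam" (4x4, takes a point from camera to tool coordinates, whose origin is the TCP and whose axes are the flange's). Camera axes: x right, y up, looking along -z (the intrinsics and any distortion apply to the point x, -y, -z); pixel columns grow to the right and rows downward; lengths in m; the calibration is good to about 2 mm. The wrist camera is an equidistant fisheye: a pixel r from the principal point sees the ray r / f radians off the axis. A picture is of the moment at which its call begins: read the wrist's pose just before it. calibration takes no time and is no camera call.
- bot.finish_job(): hands the job in; it is judged then, once.
The state is a dict: "time": time; "q": joint angles; "joint_vel": joint speeds; "joint_torque": joint torques, N m; "tool_pos": TCP position; "tcp_rot": TCP orientation; "wrist_force": force on the tool from outside, world axes, zero at the start; "torque": the same for the moment, N m; "width": opening from 0.0 (shut) to 1.0 (fully open); "grip_force": force on a finger pad.
Only numpy, scipy, OpenCV 4.12 (cv2) and the standard library are available. Lean on these libraries where they do the work, as an engineer would, in place of code of your own. Each camera call takes 0.05 s, during which the arm holds its last target. There are 200 camera calls.

## Task

Get the mini chopper going: first stand the red-capped jar that was left on its deck upright on the wooden board, then seat the blue-lidded bowl fully down over the two pegs of the chopper base. With the bowl home, press the orange pulse button fully down, keep it down for three seconds (four at the most) and let it go. Leave the bowl seated, and do not disturb the other things on the worktop or press the button before the bowl is seated.

Things in the scene. Friction and masses are not known exactly. Their poses are not given: they have to be found in the camera images.
- deck (a point): centre of the white chopper base's deck, on its top face, 50 mm above the worktop; its axes are the base's. Deck 140 mm wide in y, reaching 60 mm to +x and 63 mm to -x, where a raised console (80 mm high, 70 mm long, 140 mm wide) begins. Two steel pegs, 10 mm in diameter, 14 mm high, tapered tips, stand at y = -34 and +34 mm. The base is fixed, but stands differently each time.
- pulse_top (a point): centre of the top face of the orange pulse button (32 mm diameter) on the console, 98 mm to -x of the deck's centre; its face is 98 mm above the worktop and moves with the button; it is pressed straight down
- pulse (a joint): travel of the pulse button in m: 0 = released, 0.006 = fully down; springs back by itself; starts moving at 1.5 N and is fully down at 5 N; counts as pressed from 0.004
- timer (a joint): run timer: place (m, along the base's x) of a small red bead in a sight trough 66 mm long on the console's +y flank, which tips while the button is down. 0 at rest; fully pressed, the bead creeps up about 0.010 m each second (0.030 after three seconds; the green mark is 0.030 to 0.040) and creeps back at 0.008 m/s after release. Look only, not to be touched.
- bowl_grip (a point): centre of the bar grip on the blue lid of the bowl (bowl, lid and grip are one rigid thing, 0.3 to 0.6 kg, 112 mm high). The bar is 60 mm long in x, 18 mm wide in y, 44 mm high; this point is 22 mm above the lid's top face (lid 114 mm in diameter). Seated, it is 90 mm above the deck's centre with its x axis along the deck's x, either way round.
- bowl_foot (a point): centre of the bowl's underside, 90 mm straight below the grip's centre, same axes. The foot is 56 mm (x) by 96 mm (y) with two holes for the pegs, 14 mm wide and 18 mm deep, at y = -34 and +34 mm; seated, it rests flat on the deck.
- jar_mid (a point): centre of a white-labelled jar with a red cap, 40 mm in diameter and 80 mm high (this point half-way up), standing upright on the deck between the pegs at the start, within 15 mm of the deck's centre
- board: fixed wooden board, 190 mm long in x, 130 mm wide in y, 16 mm thick; origin at the centre of its underside. The blue cup stands on its +x half, its -x half is free.
- cup_mid (a point): bystander: small blue cup on the board, 56 mm in diameter, 60 mm high; this point half-way up
- tin_mid (a point): bystander: yellow-labelled tin, 48 mm in diameter, 90 mm high, close beside the bowl at the start (on its +x side); this point half-way up
- mug_mid (a point): bystander: white mug, 76 mm in diameter, 90 mm high, handle on its +y side; this point half-way up
- ramekin_mid (a point): bystander: terracotta bowl, 84 mm in diameter, 45 mm high; this point half-way up
- oil_mid (a point): bystander: green bottle, 64 mm in diameter, 200 mm high; this point half-way up
- mill_mid (a point): bystander: dark wooden pepper mill, 56 mm in diameter, 160 mm high; this point half-way up
- spatula_grip (a point): bystander: spatula lying on the worktop; this point on its handle
Things that resemble listed ones, but are neither listed nor needed, are in the scene too. Leave any green look-alike of the part that bears bowl_grip alone.

How it is judged:
By the outcome, as a careful person would: the job done as asked, in the order asked, and still so for the second after the job is handed in, with the robot touching nothing.
It also fails if it takes over 72 s, if anything falls off the work surface, if the arm or the gripper's body presses on something with over 40 N, if the wrist force passes 120 N, or if a joint passes its speed limit or range.

## Working session

There is one attempt and no reset: what is moved stays moved. The work goes in short steps, Python scripts to look and compute and a tool call to move; the robot and the scene stay as the last step left them, time stands still between calls to the robot, and variables do not carry over. Pictures are saved under pics/ and viewed, at most 10 in all, crops included, and the job is handed in when it is done.

Besides the shell and the picture viewer there is one more tool, called after ">>>" by a JSON object that holds its "name" and its "arguments", one argument or row to a line. step_arm: Moves the arm, as the interface text tells. Its arguments: {"type":"object","properties":{"motion":{"type":"array","items":{"type":"array","items":{"type":"number"}}},"force":{"type":"number"}},"required":["motion"]}

```bash
mkdir -p pics; cat > h.py <<'E'
import numpy as np, cv2
from scipy.spatial.transform import Rotation as R
from workcell import bot
def grab(n):
    s=bot.read_state(); p,d=bot.read_camera(n); c=bot.calibration(n)
    np.savez(f'{n}.npz',p=p,d=d,tp=s['tool_pos'],tr=s['tcp_rot']); return p,d,c,s
def ori(o):
    o=np.array(o,float); return o if o.shape==(3,3) else (R.from_rotvec(o).as_matrix() if o.size==3 else R.from_quat(o).as_matrix())
def cloud(n,d,c,s=None):
    K=np.array(c['mtx']); v,u=np.mgrid[0:400,0:640]
    x=(u-K[0,2])/K[0,0]; y=(v-K[1,2])/K[1,1]
    if n=='wrist':
        r=np.hypot(x,y); k=np.where(r>1e-6,np.tan(r)/np.maximum(r,1e-6),1); x=x*k;y=y*k
    P=np.stack([x*d,-y*d,-d],-1)
    if n=='wrist':
        T=np.array(c['T_tool_cam']); P=P@T[:3,:3].T+T[:3,3]
        W=P@R.from_rotvec(s['tcp_rot']).as_matrix().T+np.array(s['tool_pos'])
    else: W=P@ori(c['orientation']).T+np.array(c['origin'])
    W[d<=0]=np.nan
    return W
def save(n,p): cv2.imwrite(f'pics/{n}.png',p[...,::-1])
E
python3 - <<'E'
from h import *
for n in ('top','side'):
    p,d,c,s=grab(n); save(n+'1',p); print(n,c)
    np.save(n+'W.npy',cloud(n,d,c))
print(bot.read_state()); print(bot.calibration('wrist'))
E
```

```text
top {'mtx': array([[486.02007043,   0.        , 322.32104692],
       [  0.        , 486.02007043, 204.58963985],
       [  0.        ,   0.        ,   1.        ]]), 'origin': array([0.30917517, 0.01284188, 1.41928234]), 'orientation': array([ 0.12495909, -0.15984609, -1.55449875])}
side {'mtx': array([[410.17276359,   0.        , 319.33084745],
       [  0.        , 410.17276359, 192.88676304],
       [  0.        ,   0.        ,   1.        ]]), 'origin': array([ 0.50238895, -0.81962709,  0.96957661]), 'orientation': array([ 0.7640273 , -0.00554615, -0.05704347])}
{'time': 0.1, 'q': array([ 1.13506024e+00,  2.64736158e-01,  1.60528497e+00,  1.31728027e-06,
        1.27369766e+00, -3.68761214e-02]), 'joint_vel': array([-0.00068345, -0.0007499 , -0.00453262, -0.00057288,  0.00079555,
        0.00066259]), 'joint_torque': array([ 9.47500484e-05, -5.16708148e+01, -3.68587911e+01, -1.92689627e-04,
        6.46429180e-03,  1.77270158e-05]), 'tool_pos': array([0.26184606, 0.62140081, 0.23002154]), 'tcp_rot': array([-0.62228435, -3.07883438,  0.00324594]), 'wrist_force': array([ 0.38453952, -0.27942214, -0.5359932 ]), 'torque': array([-0.02724701,  0.00678249,  0.01431834]), 'grip_force': 0.0, 'width': 1.0028351233966197}
{'mtx': array([[309.70691629,   0.        , 317.54158773],
       [  0.        , 309.70691629, 198.92520017],
       [  0.        ,   0.        ,   1.        ]]), 'T_tool_cam': array([[-2.66301353e-04,  9.45712237e-01,  3.25005069e-01,
         8.38449895e-02],
       [ 9.99999964e-01,  2.43511517e-04,  1.10796801e-04,
         8.90249109e-04],
       [ 2.56394137e-05,  3.25005087e-01, -9.45712268e-01,
        -1.42153595e-01],
       [ 0.00000000e+00,  0.00000000e+00,  0.00000000e+00,
         1.00000000e+00]])}
```

View pics/top1.png

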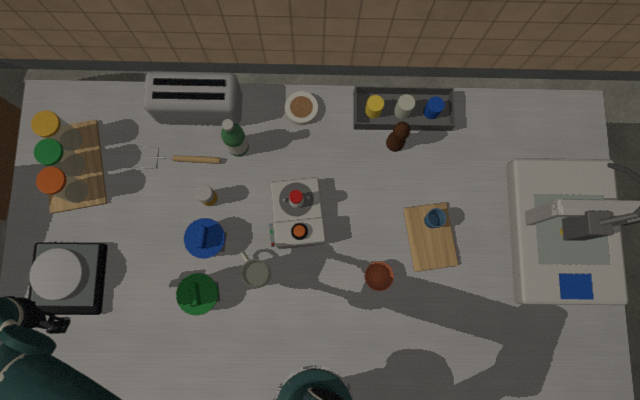

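View pics/side1.png

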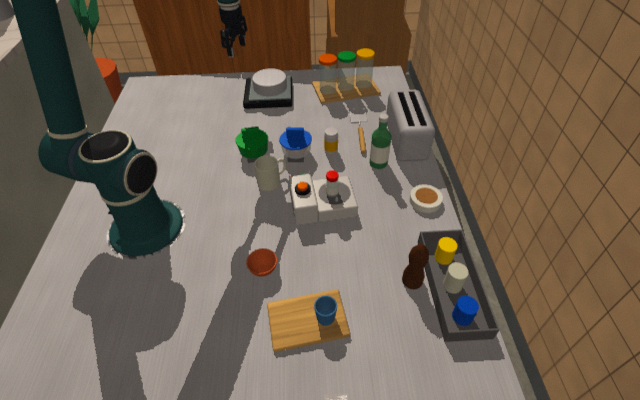

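Top view: base at (298,212) with the jar cap at (296,197) and the button at (300,231), and the board at (431,237) with the cup at (436,217), so its free half is near (434,255). There are two bowls: blue at (205,238) and green at (197,293). The blue-lidded one fits the description, and the tin stands next to it at (207,196).

```bash
python3 - <<'E'
from h import *
W=np.load('topW.npy'); p=np.load('top.npz')['p']; hsv=cv2.cvtColor(p,cv2.COLOR_RGB2HSV).astype(int)
S=np.load('sideW.npy'); ps=np.load('side.npz')['p']; hs=cv2.cvtColor(ps,cv2.COLOR_RGB2HSV).astype(int)
def box(a,W,u0,u1,v0,v1):
    m=np.zeros(W.shape[:2],bool); m[v0:v1,u0:u1]=1; return m
def st(n,P):
    P=P[~np.isnan(P).any(1)]
    print(n,len(P),'med',np.median(P,0).round(4),'min',P.min(0).round(3),'max',P.max(0).round(3)); return P
def rect(n,P):
    (c,sz,a)=cv2.minAreaRect((P[:,:2]*1000).astype(np.float32)); print(n,'rect',np.round(c,1),np.round(sz,1),round(a,1),'z',np.median(P[:,2]).round(4))
H=hsv[...,0];Sa=hsv[...,1];V=hsv[...,2];Z=W[...,2]
b=lambda *a:box(0,W,*a)
cap=b(280,312,183,212)&((H<8)|(H>172))&(Sa>120)
st('cap',W[cap&(Z>.1)])
btn=b(285,315,220,242)&(H<20)&(Sa>140)&(Z>.09); rect('btn',st('btn',W[btn]))
base=b(262,335,172,256); rect('console',st('cons',W[base&(Z>.07)&(Z<.09)])); rect('deck',st('deck',W[base&(Z>.042)&(Z<.06)]))
rect('basefull',st('bf',W[base&(Z>.035)&(Z<.09)]))
bd=b(395,465,195,280)&(Z>.009)&(Z<.024); rect('board',st('board',W[bd]))
st('cup',W[b(415,455,200,235)&(Z>.055)])
bl=b(175,235,210,265)&(H>100)&(H<125)&(Sa>120)
P=st('blue',W[bl]); print(np.histogram(P[:,2],12))
g=bl&(Z>.1); rect('bar?',st('bar',W[g&(Z>P[:,2].max()-.015)]))
rect('lid',st('lid',W[bl&(Z>.055)&(Z<.085)]))
st('tin',W[b(190,225,175,210)&(Z>.08)])
st('mug',W[b(235,275,255,290)&(Z>.08)]); st('oil',W[b(215,255,115,160)&(Z>.12)]); st('green',W[b(170,225,265,320)&(Z>.06)])
st('ram',W[b(360,400,255,295)&(Z>.035)])
im=cv2.resize(p[170:320,160:340],None,fx=4.2,fy=4,interpolation=cv2.INTER_CUBIC)
save('crop1',im)
E
```

```text
cap 144 med [0.569  0.057  0.1288] min [0.551 0.04  0.119] max [0.586 0.076 0.135]
btn 125 med [0.4795 0.0476 0.1016] min [0.464 0.031 0.09 ] max [0.498 0.064 0.109]
btn rect [480.9  47.8] [34.2 33. ] 1.4 z 0.1016
cons 1091 med [0.4778 0.0476 0.0797] min [ 0.438 -0.024  0.07 ] max [0.575 0.132 0.09 ]
console rect [507.6  56.4] [129.5 151.9] 6.4 z 0.0797
deck 1753 med [0.5719 0.0584 0.0497] min [ 0.437 -0.022  0.042] max [0.643 0.132 0.06 ]
deck rect [539.5  60.4] [194.2 152. ] 6.1 z 0.0497
bf 2985 med [0.5338 0.0573 0.0528] min [ 0.437 -0.024  0.035] max [0.644 0.133 0.09 ]
basefull rect [539.3  60.9] [196.  153.1] 6.9 z 0.0528
board 2530 med [ 0.4688 -0.3298  0.0154] min [ 0.377 -0.41   0.009] max [ 0.586 -0.258  0.024]
board rect [ 484.4 -325.2] [203.5 147.8] 8.4 z 0.0154
cup 146 med [ 0.5281 -0.341   0.0728] min [ 0.497 -0.362  0.056] max [ 0.551 -0.309  0.08 ]
blue 1257 med [0.4582 0.3062 0.0688] min [0.406 0.256 0.057] max [0.512 0.368 0.118]
(array([ 11, 318, 619, 100,  15,   7,  10,  11,   8,  20,  90,  48]), array([0.05652512, 0.06160727, 0.06668942, 0.07177158, 0.07685373,
       0.08193589, 0.08701804, 0.09210019, 0.09718235, 0.1022645 ,
       0.10734666, 0.11242881, 0.11751096]))
bar 157 med [0.4587 0.3108 0.1108] min [0.43  0.301 0.104] max [0.49  0.323 0.118]
bar? rect [460.  311.8] [18.6 59.9] 84.9 z 0.1108
lid 1067 med [0.4582 0.3038 0.0682] min [0.406 0.256 0.057] max [0.512 0.368 0.084]
lid rect [459.  311.6] [106.7 112.2] 0.5 z 0.0682
tin 214 med [0.5835 0.3144 0.0895] min [0.562 0.292 0.08 ] max [0.605 0.337 0.098]
mug 152 med [0.3661 0.1688 0.0894] min [0.328 0.129 0.08 ] max [0.412 0.203 0.098]
oil 440 med [0.7362 0.2325 0.1427] min [0.712 0.207 0.12 ] max [0.774 0.268 0.208]
green 1389 med [0.306  0.3185 0.0688] min [0.252 0.267 0.061] max [0.363 0.381 0.119]
ram 193 med [ 0.3607 -0.1834  0.0435] min [ 0.321 -0.218  0.035] max [ 0.402 -0.138  0.052]
```

View pics/crop1.png

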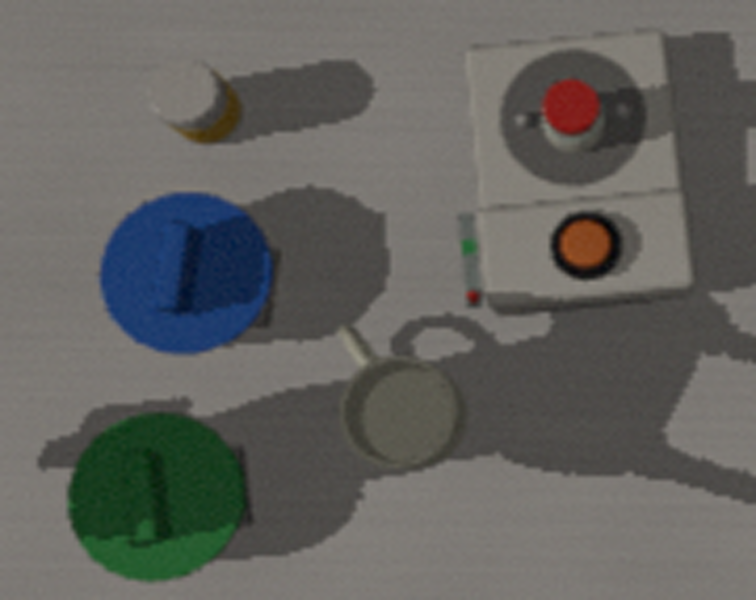

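Crop: the blue lid is at crop (185,272) with its bar nearly along world x. The tin is above it at (195,95) and the green look-alike below at (155,495), which I leave alone. The heights match: bar top 0.111, deck 0.050, board 0.016. I'll move above the jar and look with the wrist camera.

>>> {"name": "step_arm", "arguments": {
  "motion": [
    [8.54, -50.2, -40.1, -3, -29],
    [8.54, -50.2, -40.1, -3, -29],
    [8.54, -50.2, -40.1, -3, -29],
    [8.54, -50.2, -40.1, -3, -29],
    [8.54, -50.2, -40.1, -3, -29],
    [8.54, -50.2, -40.1, -3, -29],
    [8.54, -50.2, -40.1, -3, -29],
    [8.54, -50.2, -40.1, -3, -29],
    [8.54, -50.2, -40.1, -3, -29],
    [8.54, -50.2, -40.1, -3, -29],
    [8.54, -50.2, -40.1, -3, -29],
    [8.54, -50.2, -40.1, -3, -29],
    [8.54, -50.2, -40.1, -3, -29],
    [8.54, -50.2, -40.1, -3, -29],
    [8.54, -50.2, -40.1, -3, -29],
    [8.54, -50.2, -40.1, -3, -29]
  ],
  "force": 40
}}

```text
time: 1.7
tool_pos: [0.5683, 0.0582, 0.2607]
tcp_rot: [0.169, -3.136, -0.001]
wrist_force: [0.3, 0.2, -0.1]
width: 1.004
grip_force: 0.0
```

```bash
cat >> h.py <<'E'
def to(s,goal,yaw_y=None):
    "tool-frame shift (cm) and twist (deg) from commanded~measured pose to world goal; yaw_y = world angle of tool y"
    M=R.from_rotvec(s['tcp_rot']).as_matrix(); d=M.T@(np.array(goal)-s['tool_pos'])*100
    a=np.degrees(np.arctan2(M[1,1],M[0,1])); t=0 if yaw_y is None else -((yaw_y-a+180)%360-180)
    print('goal',goal,'shift cm',d.round(2),'twist',round(t,1),'tool y at',a.round(2))
E
python3 - <<'E'
from h import *
p,d,c,s=grab('wrist'); W=cloud('wrist',d,c,s); save('w1',p); np.save('wW.npy',W)
print(s['tool_pos'],s['tcp_rot'],s['q'].round(2))
hsv=cv2.cvtColor(p,cv2.COLOR_RGB2HSV).astype(int);H,Sa,V=hsv[...,0],hsv[...,1],hsv[...,2];Z=W[...,2]
near=(np.hypot(W[...,0]-.57,W[...,1]-.06)<.2)
def rect(n,m):
    P=W[m]; P=P[~np.isnan(P).any(1)]
    if len(P)<5: print(n,len(P));return
    print(n,len(P),[np.round(q,1) for q in cv2.minAreaRect((P[:,:2]*1000).astype(np.float32))],'z',np.median(P[:,2]).round(4), np.argwhere(m).mean(0).round())
cap=near&((H<8)|(H>172))&(Sa>120)&(Z>.12); rect('cap',cap)
rect('btn',near&(H<22)&(Sa>130)&(Z>.09)&(Z<.11)&(W[...,0]<.52))
rect('deck',near&(Z>.045)&(Z<.054)&(W[...,0]>.52)&(W[...,0]<.66))
rect('cons',near&(Z>.074)&(Z<.085)&(W[...,0]<.53)&(W[...,1]<.14))
E
```

```text
[0.56827097 0.05823402 0.26068786] [ 1.68940422e-01 -3.13569387e+00 -8.62545749e-04] [ 0.06  0.05  1.79  0.    1.3  -1.62]
cap 1178 [array([572.3,  58.6]), array([36.7, 34.6]), np.float64(4.8)] z 0.1295 [191. 317.]
btn 843 [array([482.7,  48.6]), array([32.2, 31.1]), np.float64(6.2)] z 0.1013 [ 94. 316.]
deck 8943 [array([579. ,  59.7]), array([119.7, 140.2]), np.float64(6.6)] z 0.0497 [174. 316.]
cons 6784 [array([454.8,  60.9]), array([122.8, 171.4]), np.float64(6.9)] z 0.0793 [ 94. 317.]
```

View pics/w1.png

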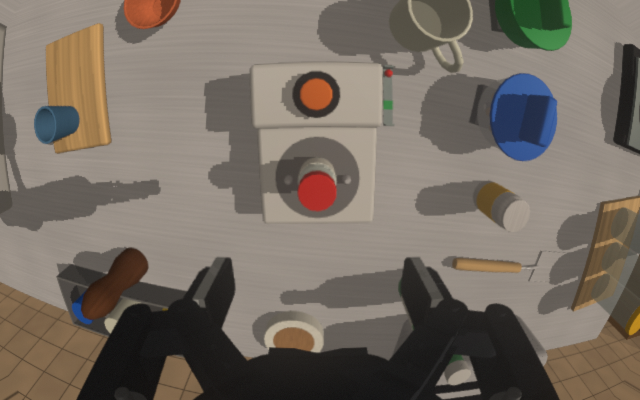

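The wrist image shows the jar cap at (317,191), the button at (316,94) and the pegs at (287,180) and (348,180). Both the button and the deck rectangle put the deck at (0.580, 0.060) with yaw 6.6°. Now I'll grasp the jar.

>>> {"name": "step_arm", "arguments": {
  "motion": [
    [8.54, -0.4, 0, 5, 0],
    [8.54, -0.4, 0, 10, 0],
    [8.54, -0.4, 0, 14, 0],
    [8.54, -0.4, 0, 16, 0],
    [8.54, -0.4, 0, 17.3, 0],
    [8.54, -0.4, 0, 17.3, 0],
    [3, -0.4, 0, 17.3, 0],
    [3, -0.4, 0, 17.3, 0],
    [3, -0.4, 0, 17.3, 0],
    [3, -0.4, 0, 17.3, 0],
    [3, -0.4, 0, 17.3, 0],
    [3, -0.4, 0, 17.3, 0],
    [3, -0.4, 0, 17.3, 0],
    [3, -0.4, 0, 17.3, 0]
  ],
  "force": 40
}}

```text
time: 3.15
tool_pos: [0.5744, 0.0581, 0.0905]
tcp_rot: [-0.168, 3.134, 0.0]
wrist_force: [-1.1, -0.0, 6.5]
width: 0.444
grip_force: 40.0
```

>>> {"name": "step_arm", "arguments": {
  "motion": [
    [3, 0, 0, -3, 0],
    [3, 0, 0, -7, 0],
    [3, 0, 0, -12, 0],
    [3, 2, -4.2, -12, 2],
    [3, 4.1, -8.5, -12, 4],
    [3, 6.2, -12.7, -12, 6],
    [3, 8.2, -17, -12, 8],
    [3, 10.3, -21.2, -12, 10],
    [3, 12.4, -25.5, -12, 11],
    [3, 14.4, -29.7, -12, 11],
    [3, 16.1, -33.2, -12, 11],
    [3, 17.3, -35.7, -11, 11],
    [3, 18.1, -37.3, -8, 11],
    [3, 18.1, -37.3, -5, 11],
    [3, 18.1, -37.3, -3, 11],
    [3, 18.1, -37.3, -3, 11],
    [3, 18.1, -37.3, -3, 11]
  ]
}}

```text
time: 4.85
tool_pos: [0.4328, -0.3322, 0.1184]
tcp_rot: [-0.133, -3.138, -0.001]
wrist_force: [0.0, -0.4, -1.6]
width: 0.44
grip_force: 40.9
```

```bash
python3 - <<'E'
from h import *
p,d,c,s=grab('wrist'); W=cloud('wrist',d,c,s); save('w2',p)
print(s['tool_pos'],s['tcp_rot'],s['q'].round(2),s['wrist_force'],s['width'])
hsv=cv2.cvtColor(p,cv2.COLOR_RGB2HSV).astype(int);H,Sa=hsv[...,0],hsv[...,1];Z=W[...,2]
def rect(n,m):
    P=W[m]; P=P[~np.isnan(P).any(1)]
    if len(P)<5: print(n,len(P));return
    print(n,len(P),[np.round(q,1) for q in cv2.minAreaRect((P[:,:2]*1000).astype(np.float32))],'z',np.percentile(P[:,2],[2,50,98]).round(4))
n=np.hypot(W[...,0]-.484,W[...,1]+.325)<.13
rect('board',n&(H>8)&(H<25)&(Sa>70)&(Z>.01)&(Z<.022))
rect('cup',n&(Z>.05)&(H>90)&(H<120)&(Sa>80))
rect('cap',n&((H<8)|(H>172))&(Sa>120)&(Z>.08))
j=np.hypot(W[...,0]-s['tool_pos'][0],W[...,1]-s['tool_pos'][1])<.03
E
```

```text
[ 0.43282287 -0.33220417  0.11839632] [-1.33016870e-01 -3.13829795e+00 -5.40542642e-04] [-0.7   0.12  1.99 -0.    1.03 -2.19] [ 0.0387702  -0.43515509 -1.56876907] 0.4400872215975207
board 13429 [array([ 481. , -334.2]), array([189. , 130.1]), np.float64(8.7)] z [0.0124 0.0155 0.0169]
cup 668 [array([ 535. , -335.9]), array([34.3, 52.9]), np.float64(2.4)] z [0.056  0.07   0.0763]
cap 5761 [array([ 430.4, -331. ]), array([38. , 36.2]), np.float64(84.3)] z [0.1438 0.1572 0.1584]
```

View pics/w2.png

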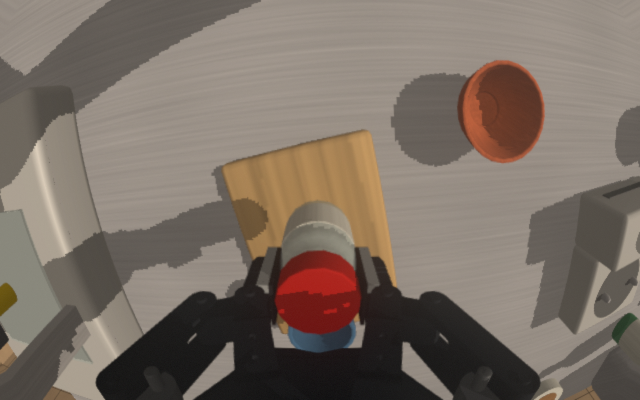

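The jar is held upright over the free half of the board: cap at (318,292), cup behind it. Its cap is at z 0.158, so its bottom is at 0.078 and it needs to go down about 6.2 cm.

>>> {"name": "step_arm", "arguments": {
  "motion": [
    [3, 0, 0, 3, 0],
    [3, 0, 0, 5, 0],
    [3, 0, 0, 5.8, 0],
    [3, 0, 0, 6.2, 0],
    [3, 0, 0, 6.3, 0],
    [3, 0, 0, 6.3, 0]
  ]
}}

```text
time: 5.5
tool_pos: [0.434, -0.333, 0.0567]
tcp_rot: [0.133, 3.137, -0.002]
wrist_force: [0.7, 0.6, -0.6]
width: 0.444
grip_force: 40.9
```

>>> {"name": "step_arm", "arguments": {
  "motion": [
    [3, 0, 0, 0.1, 0],
    [3, 0, 0, 0.1, 0],
    [4.2, 0, 0, 0.1, 0],
    [4.6, 0, 0, 0.1, 0],
    [5.5, 0, 0, 0.1, 0],
    [6.5, 0, 0, 0, 0],
    [7, 0, 0, 0, 0],
    [7, 0, 0, -1, 0],
    [7, 0, 0, -4, 0],
    [7, 0, 0, -8, 0],
    [7, 0, 0, -12, 0],
    [7, 0, 0, -17, 0],
    [7, 0, 0, -20, 0],
    [7, 0, 0, -20, 0]
  ]
}}

```text
time: 6.9
tool_pos: [0.4358, -0.3346, 0.263]
tcp_rot: [0.132, 3.129, -0.012]
wrist_force: [0.7, -0.5, -0.5]
width: 0.823
grip_force: 0.0
```

```bash
python3 - <<'E'
from h import *
p,d,c,s=grab('wrist'); W=cloud('wrist',d,c,s)
print(s['tool_pos'],s['wrist_force'])
hsv=cv2.cvtColor(p,cv2.COLOR_RGB2HSV).astype(int);H,Sa=hsv[...,0],hsv[...,1];Z=W[...,2]
n=np.hypot(W[...,0]-.484,W[...,1]+.325)<.13
def rect(nm,m):
    P=W[m]; P=P[~np.isnan(P).any(1)]
    print(nm,len(P),[np.round(q,1) for q in cv2.minAreaRect((P[:,:2]*1000).astype(np.float32))],'z',np.percentile(P[:,2],[2,50,98]).round(4))
rect('cap',n&((H<8)|(H>172))&(Sa>120)&(Z>.03))
rect('captop',n&((H<8)|(H>172))&(Sa>120)&(Z>.09))
to(s,[.46,.3115,.25],85.0)
E
```

```text
[ 0.43580047 -0.33459346  0.26295504] [ 0.68301208 -0.47917391 -0.5060695 ]
cap 972 [array([ 431.8, -332.3]), array([35.3, 35.8]), np.float64(59.3)] z [0.0867 0.0955 0.097 ]
captop 926 [array([ 432.1, -332.1]), array([35.1, 34.8]), np.float64(83.9)] z [0.0933 0.0956 0.097 ]
goal [0.46, 0.3115, 0.25] shift cm [ 3.06 64.59  0.8 ] twist 0.2 tool y at 85.15
```

The jar stands upright on the board with its cap top at 0.096. Now to the bowl.

>>> {"name": "step_arm", "arguments": {
  "motion": [
    [8.54, 3.1, 64.6, 0.8, 0],
    [8.54, 3.1, 64.6, 0.8, 0],
    [8.54, 3.1, 64.6, 0.8, 0],
    [8.54, 3.1, 64.6, 0.8, 0],
    [8.54, 3.1, 64.6, 0.8, 0],
    [8.54, 3.1, 64.6, 0.8, 0],
    [8.54, 3.1, 64.6, 0.8, 0],
    [8.54, 3.1, 64.6, 0.8, 0],
    [8.54, 3.1, 64.6, 0.8, 0],
    [8.54, 3.1, 64.6, 0.8, 0],
    [8.54, 3.1, 64.6, 0.8, 0],
    [8.54, 3.1, 64.6, 0.8, 0],
    [8.54, 3.1, 64.6, 0.8, 0],
    [8.54, 3.1, 64.6, 0.8, 0],
    [8.54, 3.1, 64.6, 0.8, 0],
    [8.54, 3.1, 64.6, 0.8, 0]
  ]
}}

```text
time: 8.55
tool_pos: [0.456, 0.3128, 0.246]
tcp_rot: [-0.133, -3.137, 0.003]
wrist_force: [1.0, -0.0, -0.6]
width: 0.997
grip_force: 0.0
```

```bash
python3 - <<'E'
from h import *
p,d,c,s=grab('wrist'); W=cloud('wrist',d,c,s); save('w3',p)
print(s['tool_pos'],s['wrist_force'],s['q'].round(2))
hsv=cv2.cvtColor(p,cv2.COLOR_RGB2HSV).astype(int);H,Sa=hsv[...,0],hsv[...,1];Z=W[...,2]
n=(np.hypot(W[...,0]-.46,W[...,1]-.3115)<.08)&(H>100)&(H<125)&(Sa>110)
def rect(nm,m):
    P=W[m]; P=P[~np.isnan(P).any(1)]
    print(nm,len(P),[np.round(q,1) for q in cv2.minAreaRect((P[:,:2]*1000).astype(np.float32))],'med',np.median(P,0).round(4))
rect('bartop',n&(Z>.107)&(Z<.118)); rect('lid',n&(Z>.062)&(Z<.074))
P=W[n&(Z>.107)&(Z<.118)][:,:2]; e=np.linalg.eigh(np.cov(P.T))[1][:,1]; print('pca',np.degrees(np.arctan2(e[1],e[0])))
to(s,[.46,.3115,.25],85.0)
E
```

```text
[0.45602865 0.31282007 0.24599049] [ 1.04004988 -0.04809315 -0.61464521] [ 0.56  0.03  1.85 -0.    1.27 -0.93]
bartop 1119 [array([462.5, 313.5]), array([17.7, 58.3]), np.float64(84.5)] med [0.4613 0.3135 0.1112]
lid 6809 [array([462.6, 313.3]), array([111.8, 111.1]), np.float64(36.0)] med [0.4575 0.3149 0.0676]
pca 174.5690891467537
goal [0.46, 0.3115, 0.25] shift cm [-0.41 -0.1  -0.4 ] twist 0.1 tool y at 85.13
```

View pics/w3.png

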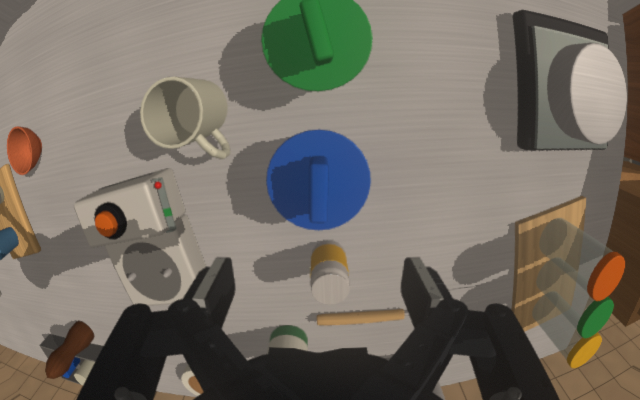

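The wrist image shows the blue bar at (318,185), measured at (0.4625, 0.3135) with its long axis at 174.6°. The tin at (330,270) and the green bowl at (315,40) are clear of the finger line.

>>> {"name": "step_arm", "arguments": {
  "motion": [
    [8.54, -0.6, 0.1, 5, 0.5],
    [8.54, -0.6, 0.1, 10, 0.5],
    [8.54, -0.6, 0.1, 14, 0.5],
    [8.54, -0.6, 0.1, 16, 0.5],
    [8.54, -0.6, 0.1, 16.9, 0.5],
    [8.54, -0.6, 0.1, 16.9, 0.5],
    [1, -0.6, 0.1, 16.9, 0.5],
    [1, -0.6, 0.1, 16.9, 0.5],
    [1, -0.6, 0.1, 16.9, 0.5],
    [1, -0.6, 0.1, 16.9, 0.5],
    [1, -0.6, 0.1, 16.9, 0.5],
    [1, -0.6, 0.1, 16.9, 0.5],
    [1, -0.6, 0.1, 16.9, 0.5],
    [1, -0.6, 0.1, 16.9, 0.5],
    [1, -0.6, 0.1, 16.9, 0.5],
    [1, -0.6, 0.1, 16.9, 0.5]
  ],
  "force": 70
}}

```text
time: 10.2
tool_pos: [0.4631, 0.3144, 0.0789]
tcp_rot: [0.146, 3.138, -0.0]
wrist_force: [-1.4, -3.0, 5.6]
width: 0.198
grip_force: 71.8
```

>>> {"name": "step_arm", "arguments": {
  "motion": [
    [1, 0, 0, -1, 0],
    [1, 0, 0, -3, 0],
    [1, 0, 0, -6, 0],
    [1, 0, 0, -9.5, 0],
    [1, 0, 0, -13, 0],
    [1, 0, 0, -15, 0],
    [1, -2, -2, -16, -3],
    [1, -5, -5.2, -16, -6],
    [1, -8, -8.5, -16, -9],
    [1, -10, -11, -16, -12],
    [1, -11.2, -12, -16, -12],
    [1, -11.6, -12.4, -16, -12],
    [1, -11.6, -12.4, -16, -12],
    [1, -11.6, -12.4, -16, -12],
    [1, -11.6, -12.4, -16, -12]
  ]
}}

```text
time: 11.7
tool_pos: [0.5658, 0.1815, 0.2381]
tcp_rot: [0.184, -3.135, -0.001]
wrist_force: [-0.8, 0.2, -4.6]
width: 0.199
grip_force: 70.6
```

```bash
python3 - <<'E'
from h import *
p,d,c,s=grab('wrist'); W=cloud('wrist',d,c,s); save('w4',p); np.save('w4W.npy',W)
print(s['tool_pos'],s['wrist_force'],s['torque'],s['width'])
hsv=cv2.cvtColor(p,cv2.COLOR_RGB2HSV).astype(int);H,Sa=hsv[...,0],hsv[...,1];Z=W[...,2]
def rect(nm,m):
    P=W[m]; P=P[~np.isnan(P).any(1)]
    if len(P)<5: print(nm,len(P)); return
    print(nm,len(P),[np.round(q,1) for q in cv2.minAreaRect((P[:,:2]*1000).astype(np.float32))],'med',np.median(P,0).round(4))
B=(W-[.580,.0599,0]); a=np.radians(6.6); bx=B[...,0]*np.cos(a)+B[...,1]*np.sin(a); by=-B[...,0]*np.sin(a)+B[...,1]*np.cos(a)
for sy in (-.034,.034):
    m=(np.hypot(bx,by-sy)<.012)&(Z>.058)&(Z<.068); rect('peg%+.3f'%sy,m)
    if m.any(): print(np.argwhere(m).mean(0).round(), bx[m].mean().round(4),by[m].mean().round(4))
rect('btn',(np.hypot(bx+.098,by)<.03)&(H<22)&(Sa>130)&(Z>.093)&(Z<.11))
rect('deck',(abs(bx+.002)<.08)&(abs(by)<.1)&(Z>.046)&(Z<.054))
n=(H>100)&(H<125)&(Sa>110)&(np.hypot(W[...,0]-s['tool_pos'][0],W[...,1]-s['tool_pos'][1])<.08)
rect('bartop',n&(Z>s['tool_pos'][2]+.028)&(Z<s['tool_pos'][2]+.04)); rect('lid',n&(abs(Z-s['tool_pos'][2]+.011)<.006))
to(s,[.5806,.0606,.24],96.6)
E
```

```text
[0.56583199 0.1815326  0.23811005] [-0.76124088  0.22432264 -4.62685074] [ 0.05783921  0.03178522 -0.01360832] 0.19927072967445963
peg-0.034 55 [array([583.1,  26.9]), array([9.4, 7.7]), np.float64(18.8)] med [0.5824 0.0277 0.0615]
[176. 180.] -0.0011 -0.0328
peg+0.034 57 [array([575.8,  93.6]), array([8.6, 8.8]), np.float64(8.3)] med [0.5751 0.0945 0.0619]
[175. 236.] -0.0011 0.0345
btn 820 [array([482.6,  48.8]), array([30.6, 30.9]), np.float64(83.3)] med [0.4826 0.0506 0.1013]
deck 8876 [array([568.2,  59. ]), array([139.7, 139.6]), np.float64(6.6)] med [0.5628 0.0543 0.0499]
bartop 4392 [array([564.8, 182.3]), array([53.6, 46. ]), np.float64(43.6)] med [0.5585 0.1818 0.2707]
lid 17569 [array([563.9, 182.9]), array([112.9, 108.5]), np.float64(63.7)] med [0.5444 0.1766 0.2271]
goal [0.5806, 0.0606, 0.24] shift cm [ -0.05 -12.18  -0.19] twist 0.1 tool y at 96.73
```

View pics/w4.png

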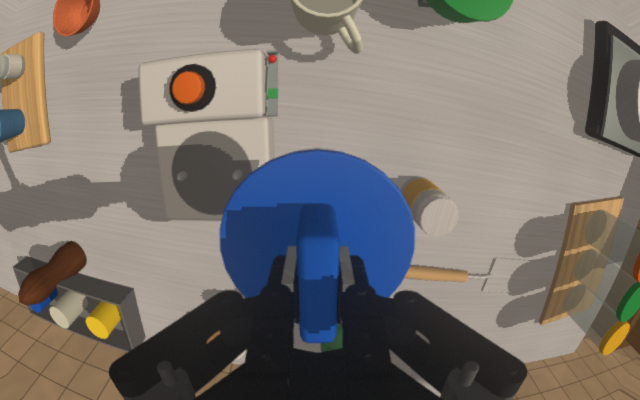

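The pegs are at (180,176) and (236,175), with their midpoint at (0.5795, 0.0603), which agrees with the deck estimate. The bowl hangs level. I'll move over the deck and go down to just above the pegs.

>>> {"name": "step_arm", "arguments": {
  "motion": [
    [1, 0, -4, -0.1, 0],
    [1, 0, -8, -0.1, 0],
    [1, 0, -11, -0.1, 0],
    [1, 0, -12.2, -0.1, 0.1],
    [1, 0, -12.2, 3, 0.1],
    [1, 0, -12.2, 6, 0.1],
    [1, 0, -12.2, 8, 0.1],
    [1, 0, -12.2, 9, 0.1],
    [1, 0, -12.2, 9, 0.1],
    [1, 0, -12.2, 9, 0.1],
    [1, 0, -12.2, 9, 0.1]
  ]
}}

```text
time: 12.85
tool_pos: [0.5823, 0.0595, 0.1503]
tcp_rot: [-0.18, 3.133, 0.0]
wrist_force: [0.3, 1.1, -4.9]
width: 0.199
grip_force: 70.8
```

```bash
python3 - <<'E'
from h import *
s=bot.read_state(); print(s['tool_pos'],s['wrist_force'],s['torque']); to(s,[.5803,.0606,.129],96.5)
E
```

```text
[0.5822859  0.05952257 0.15026463] [ 0.3344233   1.08183869 -4.94162131] [-0.03791402 -0.00761347  0.005349  ]
goal [0.5803, 0.0606, 0.129] shift cm [0.19 0.13 2.13] twist 0.1 tool y at 96.57
```

>>> {"name": "step_arm", "arguments": {
  "motion": [
    [1, 0.15, 0.1, 0, 0],
    [1, 0.15, 0.1, 0.3, 0],
    [1, 0.15, 0.1, 0.6, 0],
    [1, 0.15, 0.1, 0.9, 0],
    [1, 0.15, 0.1, 1.1, 0],
    [1, 0.15, 0.1, 1.1, 0]
  ]
}}

```text
time: 13.45
tool_pos: [0.5788, 0.0599, 0.1366]
tcp_rot: [0.179, -3.135, -0.0]
wrist_force: [-0.1, -0.3, -5.1]
width: 0.199
grip_force: 70.9
```

Already about 6 mm down over the pegs with no contact force.

>>> {"name": "step_arm", "arguments": {
  "motion": [
    [1, 0, 0, 0.3, 0],
    [1, 0, 0, 0.6, 0],
    [1, 0, 0, 0.75, 0],
    [1, 0, 0, 0.85, 0],
    [1, 0, 0, 0.85, 0]
  ]
}}

```text
time: 13.95
tool_pos: [0.5793, 0.0599, 0.1289]
tcp_rot: [-0.179, 3.136, 0.0]
wrist_force: [0.7, 0.6, -4.1]
width: 0.2
grip_force: 70.9
```

>>> {"name": "step_arm", "arguments": {
  "motion": [
    [1, 0, 0, 0.1, 0],
    [1, 0, 0, 0.2, 0],
    [1, 0, 0, 0.3, 0],
    [1, 0, 0, 0.3, 0]
  ]
}}

```text
time: 14.35
tool_pos: [0.5797, 0.0597, 0.1288]
tcp_rot: [-0.18, 3.135, -0.0]
wrist_force: [-6.0, -2.0, 11.3]
width: 0.201
grip_force: 73.4
```

>>> {"name": "step_arm", "arguments": {
  "motion": [
    [1, 0, 0, -0.25, 0],
    [3, 0, 0, -0.25, 0],
    [5, 0, 0, -0.25, 0],
    [5, 0, 0, -0.25, 0],
    [5, 0, 0, -0.25, 0],
    [5, 0, 0, -2, 0],
    [5, 0, 0, -5, 0],
    [5, 0, 0, -9, 0],
    [4, 0, 0, -13, 0],
    [2, 4, 0, -13, 0],
    [0, 8, 0, -13, 0],
    [0, 9.8, 0, -13, 0],
    [0, 9.8, 0, -13, 0],
    [0, 9.8, 0, -13, 0],
    [0, 9.8, 0, -13, 0]
  ]
}}

```text
time: 15.85
tool_pos: [0.4829, 0.0488, 0.256]
tcp_rot: [-0.179, 3.136, 0.0]
wrist_force: [0.3, -0.2, -0.7]
width: -0.004
grip_force: 0.0
```

```bash
cat > m.py <<'E'
from h import *
import sys
p,d,c,s=grab('wrist'); W=cloud('wrist',d,c,s)
print(s['tool_pos'],s['wrist_force'],s['width'])
hsv=cv2.cvtColor(p,cv2.COLOR_RGB2HSV).astype(int);H,Sa=hsv[...,0],hsv[...,1]
def lids(W,H,Sa,t):
    Z=W[...,2]
    def rect(nm,m):
        P=W[m]; P=P[~np.isnan(P).any(1)]
        if len(P)<5: print(t,nm,len(P)); return
        print(t,nm,len(P),[np.round(q,1) for q in cv2.minAreaRect((P[:,:2]*1000).astype(np.float32))],'med',np.median(P,0).round(4))
    b=(H>100)&(H<125)&(Sa>110)&(np.hypot(W[...,0]-.58,W[...,1]-.06)<.08)
    rect('bartop',b&(Z>.152)); rect('lid',b&(Z>.105)&(Z<.13))
    rect('btn',(np.hypot(W[...,0]-.4827,W[...,1]-.0486)<.03)&(H<22)&(Sa>130)&(Z>.085))
lids(W,H,Sa,'wrist')
p,d,c,_=grab('top'); W=cloud('top',d,c); hsv=cv2.cvtColor(p,cv2.COLOR_RGB2HSV).astype(int); lids(W,hsv[...,0],hsv[...,1],'top')
to(s,[.4827,.0486,.105],96.6)
p,d,c,_=grab('side'); W=cloud('side',d,c); hsv=cv2.cvtColor(p,cv2.COLOR_RGB2HSV).astype(int); lids(W,hsv[...,0],hsv[...,1],'side'); save(sys.argv[1],cv2.resize(p[110:360,230:400],None,fx=2.2,fy=2.2))
E
python3 m.py s2
```

```text
[0.48288707 0.04884422 0.25596165] [ 0.28883924 -0.22744608 -0.69364434] -0.004164904329233018
wrist bartop 0
wrist lid 3463 [array([566.6,  59.3]), array([ 87.1, 111.4]), np.float64(5.9)] med [0.5531 0.0552 0.1176]
wrist btn 813 [array([483.8,  48.6]), array([34.5, 31.2]), np.float64(7.0)] med [0.4812 0.0483 0.1014]
top bartop 0
top lid 7 [array([575.9,   5.2]), array([19.1,  0. ]), np.float64(0.7)] med [0.575  0.0052 0.1182]
top btn 84 [array([473.4,  46.9]), array([20.4, 34.2]), np.float64(9.6)] med [0.4742 0.0473 0.1008]
goal [0.4827, 0.0486, 0.105] shift cm [ 0.03 -0.02 15.1 ] twist -0.0 tool y at 96.55
side bartop 127 [array([580.9,  57.6]), array([56.9, 19.6]), np.float64(5.1)] med [0.5801 0.055  0.1614]
side lid 584 [array([579.9,  55.7]), array([105. , 111.2]), np.float64(70.8)] med [0.5793 0.0427 0.1194]
side btn 92 [array([484.5,  43.9]), array([30.1, 28.8]), np.float64(17.0)] med [0.4835 0.0413 0.1022]
```

View pics/s2.png

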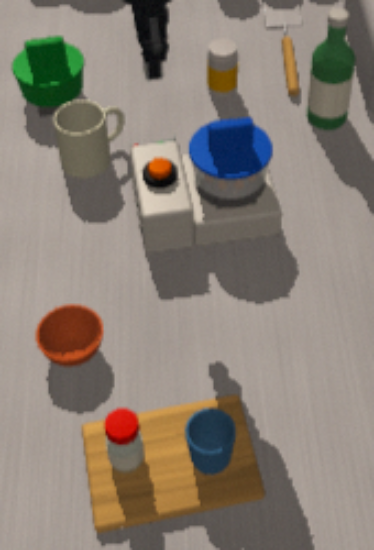

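Side view: bowl seated (lid top 0.118, bar top 0.161), jar upright on the board beside the cup, bystanders in place. Now to just above the button.

>>> {"name": "step_arm", "arguments": {
  "motion": [
    [0, 0, 0, 5, 0],
    [0, 0, 0, 10, 0],
    [0, 0, 0, 13, 0],
    [0, 0, 0, 14.5, 0],
    [0, 0, 0, 14.8, 0],
    [0, 0, 0, 14.8, 0],
    [0, 0, 0, 14.8, 0]
  ]
}}

```text
time: 16.7
tool_pos: [0.4833, 0.0488, 0.1091]
tcp_rot: [-0.179, 3.134, -0.0]
wrist_force: [0.1, -0.7, 1.1]
width: -0.001
grip_force: 0.0
```

>>> {"name": "step_arm", "arguments": {
  "motion": [
    [0, 0, 0, 0.7, 0],
    [0, 0, 0, 1.3, 0],
    [0, 0, 0, 1.8, 0],
    [0, 0, 0, 1.8, 0]
  ]
}}

```text
time: 17.1
tool_pos: [0.4843, 0.0489, 0.0956]
tcp_rot: [-0.179, 3.133, -0.0]
wrist_force: [-12.0, -1.0, 34.4]
width: -0.002
grip_force: 17.4
```

>>> {"name": "step_arm", "arguments": {
  "motion": [
    [0, 0, 0, -0.25, 0],
    [0, 0, 0, -0.25, 0],
    [0, 0, 0, -0.25, 0],
    [0, 0, 0, -0.25, 0],
    [0, 0, 0, -0.25, 0],
    [0, 0, 0, -0.25, 0],
    [0, 0, 0, -0.25, 0],
    [0, 0, 0, -0.25, 0],
    [0, 0, 0, -0.25, 0],
    [0, 0, 0, -0.25, 0]
  ]
}}

```text
time: 18.1
tool_pos: [0.4842, 0.0489, 0.0959]
tcp_rot: [-0.179, 3.132, -0.0]
wrist_force: [-3.7, -1.1, 18.1]
width: 0.001
grip_force: 9.1
```

```bash
cat > bead.py <<'E'
from h import *
s=bot.read_state(); p,d,c,_=grab('wrist'); W=cloud('wrist',d,c,s)
hsv=cv2.cvtColor(p,cv2.COLOR_RGB2HSV).astype(int);H,Sa=hsv[...,0],hsv[...,1]
a=np.radians(6.6);B=W-[.580,.0599,0];bx=B[...,0]*np.cos(a)+B[...,1]*np.sin(a);by=-B[...,0]*np.sin(a)+B[...,1]*np.cos(a)
t=(abs(bx+.098)<.05)&(by>.066)&(by<.1)
for n,m in (('red',t&((H<8)|(H>172))&(Sa>110)),('green',t&(H>45)&(H<85)&(Sa>90))):
    print(n,m.sum(),bx[m].min().round(4) if m.any() else '',np.median(bx[m]).round(4),bx[m].max().round(4) if m.any() else '',np.argwhere(m).mean(0))
print(s['time'],s['tool_pos'],s['wrist_force'])
E
python3 bead.py
```

```text
red 146 -0.1152 -0.1122 -0.1076 [216.48630137 442.47260274]
green 120 -0.0941 -0.0893 -0.0841 [242.06666667 434.13333333]
18.1 [0.48415588 0.0488733  0.09585355] [-3.65502994 -1.05503849 18.13759287]
```

Bead at 0.012 after about 1.2 s, so the timer is running. I'll keep holding.

>>> {"name": "step_arm", "arguments": {
  "motion": [
    [0, 0, 0, 0, 0],
    [0, 0, 0, 0, 0],
    [0, 0, 0, 0, 0],
    [0, 0, 0, 0, 0],
    [0, 0, 0, 0, 0],
    [0, 0, 0, 0, 0],
    [0, 0, 0, 0, 0],
    [0, 0, 0, 0, 0],
    [0, 0, 0, 0, 0],
    [0, 0, 0, 0, 0],
    [0, 0, 0, 0, 0],
    [0, 0, 0, 0, 0],
    [0, 0, 0, 0, 0],
    [0, 0, 0, 0, 0],
    [0, 0, 0, 0, 0],
    [0, 0, 0, 0, 0],
    [0, 0, 0, 0, 0],
    [0, 0, 0, 0, 0],
    [0, 0, 0, 0, 0]
  ]
}}

```text
time: 20.05
tool_pos: [0.4841, 0.0489, 0.0958]
tcp_rot: [-0.179, 3.132, -0.0]
wrist_force: [-4.3, -0.5, 17.8]
width: 0.003
grip_force: 9.1
```

```bash
python3 bead.py
```

```text
red 129 -0.0957 -0.0927 -0.0879 [242.90697674 436.31007752]
green 5 -0.0896 -0.086 -0.0851 [246.6 429.2]
20.05 [0.48412871 0.0488662  0.09584187] [-4.28837637 -0.45086857 17.7597848 ]
```

>>> {"name": "step_arm", "arguments": {
  "motion": [
    [0, 0, 0, 0, 0],
    [0, 0, 0, 0, 0],
    [0, 0, 0, 0, 0],
    [0, 0, 0, -2, 0],
    [0, 0, 0, -6, 0],
    [0, 0, 0, -11, 0],
    [0, 0, 0, -16, 0],
    [0, 0, 0, -16, 0],
    [0, 0, 0, -16, 0],
    [0, 0, 0, -16, 0],
    [0, 0, 0, -16, 0]
  ]
}}

```text
time: 21.2
tool_pos: [0.4804, 0.0486, 0.25]
tcp_rot: [0.179, -3.132, -0.0]
wrist_force: [-0.5, 1.1, -0.1]
width: -0.001
grip_force: 0.0
```

```bash
python3 bead.py; python3 m.py s3
```

```text
red 41 -0.0972 -0.0941 -0.0903 [182.         387.24390244]
green 30 -0.0888 -0.0856 -0.0838 [187.53333333 385.03333333]
21.2 [0.4804477  0.04864277 0.24998091] [-0.54734155  1.13954299 -0.09831477]
[0.48055355 0.04866975 0.25004212] [ 0.03412121 -0.80271627 -0.71382442] 0.0021216941295394737
wrist bartop 21 [array([605.8,  64.3]), array([5. , 5.9]), np.float64(6.2)] med [0.6051 0.0642 0.1615]
wrist lid 3111 [array([563.4,  58.8]), array([ 82. , 111.6]), np.float64(6.1)] med [0.5523 0.0539 0.1176]
wrist btn 836 [array([483.4,  48.2]), array([33.3, 32.5]), np.float64(7.1)] med [0.4811 0.0482 0.1013]
top bartop 0
top lid 7 [array([573.7,   5.2]), array([19.4,  0. ]), np.float64(0.6)] med [0.5718 0.0052 0.116 ]
top btn 69 [array([471.2,  46.7]), array([19.2, 33.8]), np.float64(9.5)] med [0.472  0.0448 0.1001]
goal [0.4827, 0.0486, 0.105] shift cm [-0.27 -0.04 14.5 ] twist -0.0 tool y at 96.55
side bartop 128 [array([560.9,  53.1]), array([102.6,  24.4]), np.float64(13.5)] med [0.581  0.0551 0.1618]
side lid 582 [array([580.3,  56.8]), array([104.8, 111.5]), np.float64(69.3)] med [0.5793 0.0432 0.1192]
side btn 92 [array([483.1,  44.4]), array([33.7, 30.5]), np.float64(89.0)] med [0.4836 0.0414 0.1021]
```

View pics/s3.png

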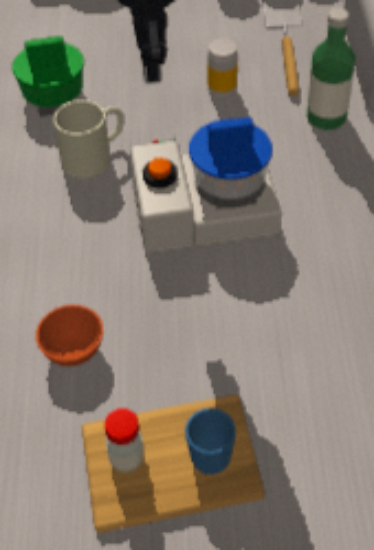

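The bowl is seated, the button is back up (0.101, as before the press), the bead is falling back, the jar stands on the board and nothing else has moved. Handing in.

```bash
python3 -c "
from workcell import bot
print(bot.finish_job())"
```

```text
the job is handed in; nothing more can be done
None
```

The job is handed in: the jar stands upright on the board, the bowl is seated on both pegs, and the button was held fully down for about 3.4 s and let go, all in about 21 s with nothing else disturbed.

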